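Probe a cooker through its lid vent

ROBOT

A 6-joint arm with a two-finger parallel gripper is mounted at the origin on the work surface. World frame = base frame: x ahead of the robot, y to its left, z up, the work surface at z = 0. Lengths are in m, angles in rad, forces in N, time in s.
With the tool pointing down it reaches from about 0.3 to 1 m from the base axis. Payload 5.1 kg.
Tool frame: the origin (TCP) lies at the very end of the fingers, on their centre line; the grasp point (between the pads) lies 19 mm behind it; z points along the fingers, y is the line along which they close (so a half turn about z gives the same grasp; the last joint's range is limited). The gripper opens to 95 mm and grips with 3 to 60 N. Pads are 20 mm wide; open, the fingers measure 119 mm over their backs; the gripper's body (75 mm by 180 mm) begins 59 mm behind the grasp point.
Start: joints at [1.225, 0.124, 1.65, -0, 1.367, -0.083], TCP at [0.169, 0.628, 0.215] pointing down, gripper open.
Joint ranges: [-2.61, 2.61], [-1.02, 2.33], [0.03, 2.71], [-1.35, 4.49], [0.32, 2.68], [-2.91, 2.91]. Speed limits (rad/s): [2.57, 2.57, 3.14, 3.14, 3.14, 3.14].

INTERFACE

Orientations are given as a unit quaternion [w, x, y, z].
In Python, from workcell import bot gives the robot as it stands.
- The arm moves only by the tool shift_gripper, called after "Request:" in YAML: its name, and indented under it one key for each argument. Schema: {"type":"object","properties":{"ticks":{"type":"array","items":{"type":"object","properties":{"finger_gap":{"type":"number"},"trans":{"type":"array","items":{"type":"number"},"minItems":3,"maxItems":3},"rot":{"type":"array","items":{"type":"number"},"minItems":3,"maxItems":3}},"additionalProperties":false,"required":["finger_gap"]},"minItems":1,"maxItems":20},"only":{"type":"string"},"quiet":{"type":"boolean"},"lines":{"type":"string"}},"required":["ticks"],"additionalProperties":false}. ticks is a list of rows, 1 to 20 of them, each an object with the fields finger_gap (the finger opening in m), trans (a list: dx, dy, dz in m), rot (a list: a rotation vector rx, ry, rz in rad); a field left out counts as zero (the opening has to be given); each row is the pose to reach, as a shift and turn from the pose commanded when the call began, along the tool's axes at that moment; what a row does not reach only later rows make up. A row lasts 1/12 s, in which the tool goes at most 0.0417 m and 0.125 rad, less where a joint would pass 70% of its speed; a pose out of reach is approached as far as the arm can. The fingers move at their own pace and stop on an object; the grip force is fixed at half the most. Time passes only in rows, so rows that do not move let the fingers close. The tool returns the time, the measured TCP pose, the force, the opening and the grip force at its end. only (a regular expression) keeps the lines of the reply that match it, lines (a string "A,B") keeps lines A to B, and quiet returns only ok. Input that does not fit is refused with a message, and nothing moves.
- bot.get_obs(): the state, without advancing time (a new reading comes with each control period).
- bot.camera(name): name is "scene" or "top" or "wrist"; returns (picture, depth): 480x640x3 uint8, red, green, blue; 480x640 float32, m along the optical axis (not along the pixel's ray), 0 where there is no reading.
- bot.camera_params(name): a dict with "fovy" (degrees; the focal length in pixels is half the picture's height over the tangent of half this angle, whatever the lens; pixels are square), "cx", "cy" (the principal point, pixels), "D" ([k1, k2, p1, p2, k3] as OpenCV has them; the pictures are not rectified), "extrinsics" (4x4, takes a point from camera to world coordinates). Camera axes: x right, y down, z forward; pixel columns grow to the right and rows downward; lengths in m; the calibration is good to about 2 mm. A picture is of the moment at which its call begins: read the wrist's pose just before it. camera_params takes no time and is no camera call; for the wrist camera it gives the pose at the moment of the call.
- bot.job_done(): hands the job in; it is judged then, once.
The state is a dict: "clock": time; "joint_pos": joint angles; "joint_vel": joint speeds; "effort": joint torques, N m; "tool_pos": TCP position; "ee_rot": TCP orientation; "ft_force": force on the tool from outside, world axes, zero at the start; "torque": the same for the moment, N m; "gripper_width": finger opening in m; "finger_force": force on a finger pad.
Only numpy, scipy, OpenCV 4.12 (cv2) and the standard library are available. Lean on these libraries where they do the work, as an engineer would, in place of code of your own. Each camera call takes 0.05 s, during which the arm holds its last target. There are 200 camera calls.

TASK

The warmed cooker needs a temperature check. First press its hinged lid down until the catch snaps and holds it shut; only then draw the probe thermometer up out of the wooden block and lower its stem straight down through the round vent in the lid, until the tip is about 5 cm below the top of the lid. Metal or plastic touching the stem spoils the reading, so the thermometer must never touch the cooker, lid or vent: finish while still holding it there in the gripper, upright, still and centred in the vent, and leave the other things on the shelf where they are.

Things in the scene. Friction and masses are not known exactly. Their poses are not given: they have to be found in the camera images.
- cooker: small round electric cooker, white, 160 mm across, fixed to the shelf; the shut lid's top is 118 mm above the shelf, the pot's inner floor 12 mm above it, the pot is empty. Origin at the centre of its underside; its hinge is on its +x side, its control panel and lid catch on its -x side (the front)
- lid (a joint): angle of the cooker's hinged lid: 0 shut, positive open (the front rises). It starts partly open, 0.35 to 0.8 rad, and stays where it is left (stiff hinge; under 2 N downwards at the front moves it). Near 0.06 rad its front bead meets a sprung catch; about 7 N downwards at lid_front (allow 5 to 10 N) pushes it past, it snaps to 0 and is held shut. A rigid stop lies at 0
- lid_hinge (a point): point on the lid's hinge axis, 92 mm along cooker +x from the cooker's axis and 98 mm above the shelf; the axis is level, along cooker y
- lid_front (a point): point on the lid's flat top near its front edge where it is pressed: in the lid's own frame 152 mm from the hinge axis towards the front and 20 mm above the hinge; swings with the lid
- vent (a point): centre of the mouth of the vent, on the lid's top face, in the middle of the lid, 92 mm from the hinge axis: a straight round bore 18 mm wide through the lid, which is 166 mm across and 20 mm thick, ringed by a thin steel collar; swings with the lid, its z is the bore's axis
- thermometer: white probe thermometer standing upright, stem down, loose in the wooden block: handle 28 mm (its x) by 20 mm (its y) by 80 mm tall with a small dark screen, thin round steel stem 4 mm wide below it, 50 to 100 g. Origin at the centre of the handle's underside, where the stem begins; z runs up along the stem's axis; the handle is grasped from above across its 20 mm, in the middle of its height
- probe_tip (a point): the pointed lower end of the thermometer's stem, 110 mm below the thermometer's origin along its -z
- block: wooden tool block fixed to the shelf, 70 mm (its x) by 130 mm (its y) by 115 mm tall; the thermometer stands in its middle bore (8 mm wide, 113 mm deep), the handle's underside resting on the block's top; the two outer bores are empty. Origin at the centre of its underside
- dabba: closed round steel spice tin (masala dabba), 174 mm across and 83 mm tall with its knob; origin at the centre of its underside
- katoris: stack of three nested small steel bowls, 98 mm across and 66 mm tall; origin at the centre of the underside
- grater: flat white ceramic ginger grater, plate 85 x 130 mm, 13 mm thick, with a stub handle; origin under the plate's centre
- squeezer: yellow plastic hinged lemon squeezer, 205 mm long, 48 mm tall; origin under the centre of its round cup, handles along its +x
- spoon_rest: wooden spoon rest, a 200 x 85 mm tray 18 mm tall; origin at the centre of its underside
- salt_jar: blue ceramic jar with a wooden lid, 84 mm across, 92 mm tall; origin at the centre of its underside
- vent_cap: the cooker's own grey plastic vent cap, taken off and lying on the shelf: disc 34 mm across, 18 mm tall with its stub up; origin at the centre of its underside

How it is judged:
On the way, in this order (a step that is already met when the one before it is completed fails the run):
1. the lid is pressed shut and held by its catch (value of joint lid below 0.02 rad), for 0.3 s.
2. the thermometer is drawn out of the block, with the lid shut (z of probe_tip in the frame of block above 0.117 m and value of joint lid below 0.02 rad and contact force between the fingers and thermometer above 1 N), for 0.1 s.
At the end, for the whole second after the job is handed in: Through the last second: lid shut (under 0.02 rad); thermometer gripped, still, upright within 0.08 rad, tip 35 to 65 mm below the lid top and within 4.5 mm of the vent axis (handle foot within 8 mm), not touching the cooker; the other things within 20 mm of where they stood (value of joint lid below 0.02 rad and z of probe_tip in the frame of vent between -0.065 and -0.035 m and horizontal distance between probe_tip and vent below 0.0045 m and horizontal distance between thermometer and vent below 0.008 m and angle between thermometer's own z axis and vertical below 0.08 rad and linear speed of thermometer below 0.01 m/s and contact force between the fingers and thermometer above 1 N and contact force between thermometer and cooker below 0.05 N and not (distance of any of dabba, katoris, grater, squeezer, spoon_rest, salt_jar, vent_cap from where it was at the start of the episode above 0.02 m)); the arm keeps its last pose, push and grip.
It fails at once if the thermometer touches the cooker, its lid or the wall of the vent (contact force between thermometer and cooker above 0.1 N).
It fails at once if one of the other things on the shelf is pushed away by more than 20 mm (distance of any of dabba, katoris, grater, squeezer, spoon_rest, salt_jar, vent_cap from where it was at the start of the episode above 0.02 m).
It also fails if it takes over 61 s, if anything falls off the work surface, if the arm or the gripper's body presses on something with over 40 N, if the wrist force passes 120 N, or if a joint passes its speed limit or range.

## Working session

There is one attempt and no reset: what is moved stays moved. The work goes in short steps, Python scripts to look and compute and a tool call to move; the robot and the scene stay as the last step left them, time stands still between calls to the robot, and variables do not carry over. Pictures are saved under pics/ and viewed, at most 10 in all, crops included, and the job is handed in when it is done.

```bash
ls; mkdir -p pics; python3 - <<'E'
from workcell import bot
import numpy as np,cv2
o=bot.get_obs();print({k:np.round(v,4).tolist() for k,v in o.items()})
for n in("scene","top"):
    p,d=bot.camera(n);np.savez(f"pics/{n}0.npz",p=p,d=d);cv2.imwrite(f"pics/{n}0.png",p[...,::-1])
    c=bot.camera_params(n);print(n,c, (d>0).mean())
E
```

```text
pics
workcell.py
{'clock': 0.0, 'joint_pos': [1.2254, 0.1245, 1.6517, 0.0, 1.3675, -0.0826], 'joint_vel': [0.0004, 0.0002, -0.0006, -0.0012, -0.0013, -0.0001], 'effort': [-0.0029, -41.7601, -35.993, 0.0773, 0.0492, -0.0002], 'tool_pos': [0.1687, 0.6271, 0.2134], 'ee_rot': [-0.0002, 0.131, 0.9914, -0.001], 'ft_force': [-0.2166, 0.5858, -0.8579], 'torque': [-0.0697, 0.009, -0.0069], 'finger_force': 0.0, 'gripper_width': 0.0954}
scene {'fovy': 45.17024885374706, 'cx': 323.41188581345335, 'cy': 237.6523706796186, 'D': array([-0.15746315,  0.        ,  0.        ,  0.        ,  0.        ]), 'extrinsics': array([[ 0.63371746,  0.40558144, -0.65871533,  1.50913004],
       [ 0.77346669, -0.31866976,  0.54790407, -0.73363706],
       [ 0.01230706, -0.85671074, -0.51565032,  0.7860299 ],
       [ 0.        ,  0.        ,  0.        ,  1.        ]])} 0.99630859375
top {'fovy': 47.70346405015259, 'cx': 330.1907234402226, 'cy': 242.51824525519675, 'D': array([-0.1231583,  0.       ,  0.       ,  0.       ,  0.       ]), 'extrinsics': array([[ 0.00762479, -0.99754134,  0.06966446,  0.53045796],
       [-0.99985178, -0.00868077, -0.01486788,  0.00535288],
       [ 0.01543607, -0.06954077, -0.99745968,  1.3817294 ],
       [ 0.        ,  0.        ,  0.        ,  1.        ]])} 0.99599609375
```

View pics/top0.png

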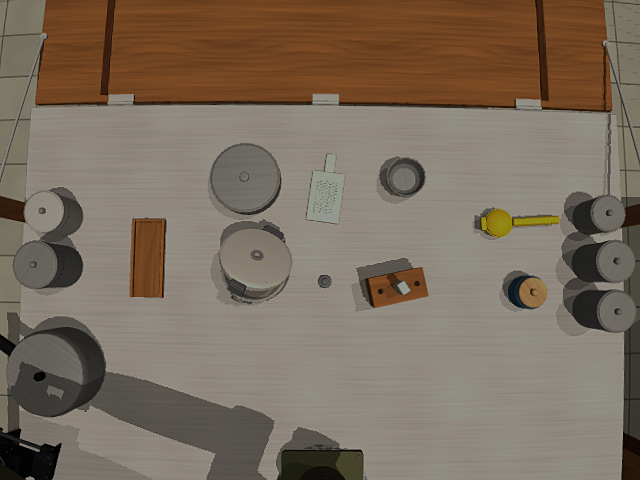

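View pics/scene0.png

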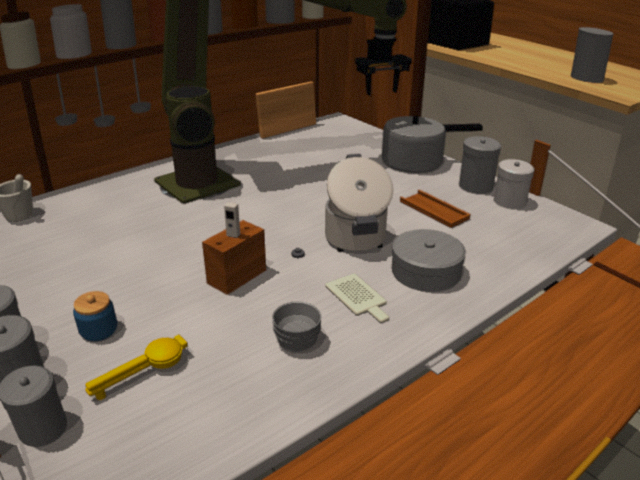

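The top view shows the cooker with its lid open at (255,262), the panel and catch towards -x at (240,290). The block is at (397,287) with the thermometer's handle at (402,287), and the vent cap is at (324,281). The scene view shows the lid's vent at (361,185) and the handle at (232,220).

```bash
cat > h.py <<'E'
import numpy as np,cv2
from workcell import bot
def ray(c,uv):
    f=240/np.tan(np.radians(c["fovy"]/2));K=np.array([[f,0,c["cx"]],[0,f,c["cy"]],[0,0,1]])
    n=cv2.undistortPoints(np.asarray(uv,float).reshape(-1,1,2),K,c["D"]).reshape(-1,2)
    E=c["extrinsics"];return E[:3,3],np.c_[n,np.ones(len(n))]@E[:3,:3].T
def cloud(c,d):
    v,u=np.mgrid[:480,:640];o,r=ray(c,np.c_[u.ravel(),v.ravel()]);return (o+r*d.reshape(-1,1)).reshape(480,640,3)
def onz(c,uv,z):
    o,r=ray(c,uv);return o+r*((z-o[2])/r[:,2])[:,None]
def tri(c1,a,c2,b):
    o1,r1=ray(c1,a);o2,r2=ray(c2,b);r1=r1[0];r2=r2[0]
    s=np.linalg.lstsq(np.c_[r1,-r2],o2-o1,rcond=None)[0];p,q=o1+r1*s[0],o2+r2*s[1];return (p+q)/2,np.linalg.norm(p-q)
def fitplane(P,it=300,t=.003):
    g=np.random.default_rng(0);b=None
    for _ in range(it):
        a=P[g.choice(len(P),3,0)];n=np.cross(a[1]-a[0],a[2]-a[0]);l=np.linalg.norm(n)
        if l<1e-6: continue
        m=abs((P-a[0])@n/l)<t
        if b is None or m.sum()>b.sum(): b=m
    c=P[b].mean(0);n=np.linalg.svd(P[b]-c)[2][2];return n*np.sign(n[2]),c,b
E
python3 - <<'E'
from h import *
np.set_printoptions(precision=4,suppress=True)
S={}
for n in("scene","top"):
    f=np.load(f"pics/{n}0.npz");S[n]=(bot.camera_params(n),f["p"],cloud(bot.camera_params(n),f["d"]))
ct=S["top"][0];cs=S["scene"][0]
print("vent tri",tri(ct,[257,255],cs,[361,185]))
print("handle top tri",tri(ct,[402,287],cs,[232,206]))
for n,box in(("top",(215,215,300,305)),("scene",(315,150,400,255))):
    C=S[n][2];x0,y0,x1,y1=box;P=C[y0:y1,x0:x1].reshape(-1,3)
    print(n,"table z",np.median(C[320:330,180:220,2] if n=="top" else C[300:310,100:150,2]))
    Q=P[(P[:,2]>.1)];N,c,b=fitplane(Q);L=Q[b];print("lid n",N,"ang",np.arccos(N[2]),"dir",np.arctan2(N[1],N[0]),len(L),"range",L.min(0),L.max(0))
    # circle fit in plane
    e1=np.cross([0,0,1],N);e1/=np.linalg.norm(e1);e2=np.cross(N,e1)
    ab=np.c_[(L-c)@e1,(L-c)@e2].astype(np.float32);(cc,r)=cv2.minEnclosingCircle(ab);print("lid centre",c+cc[0]*e1+cc[1]*e2,"r",r)
    # block/handle
for n,box in(("top",(360,255,435,310)),("scene",(200,195,270,295))):
    C=S[n][2];x0,y0,x1,y1=box;P=C[y0:y1,x0:x1].reshape(-1,3);rgb=S[n][1][y0:y1,x0:x1].reshape(-1,3).astype(int)
    wood=(rgb[:,0]>rgb[:,2]*1.7)&(rgb[:,0]>60)
    B=P[wood&(P[:,2]>.1)&(P[:,2]<.13)];print(n,"block top z",np.median(B[:,2]),len(B),cv2.minAreaRect(B[:,:2].astype(np.float32)))
    H=P[~wood&(P[:,2]>.14)&(P[:,2]<.25)];print("handle n",len(H),"zmax",H[:,2].max(),np.percentile(H[:,2],[5,50,95]))
    T=H[H[:,2]>.185];print("top face",len(T),T.mean(0),cv2.minAreaRect(T[:,:2].astype(np.float32)))
im=S["top"][1];cv2.imwrite("pics/crop1.png",np.hstack([cv2.resize(im[245:315,350:440],None,fx=4.4,fy=4.4,interpolation=3),cv2.resize(S["scene"][1][190:290,200:300],(308,308),interpolation=3)])[...,::-1])
E
```

```text
vent tri (array([0.586 , 0.151 , 0.1704]), np.float64(0.0008920160189381534))
handle top tri (array([ 0.5167, -0.1717,  0.1888]), np.float64(0.0008915075605716677))
top table z 0.0012652979774319117
lid n [ 0.5381 -0.2892  0.7917] ang 0.657195278704963 dir -0.49323790134294315 2641 range [0.5126 0.075  0.1102] [0.6523 0.2296 0.2278]
lid centre [0.5807 0.142  0.1706] r 0.09557496011257172
scene table z 0.0013086860301608216
lid n [ 0.5671 -0.2865  0.7722] ang 0.6884368644173183 dir -0.46786839273754804 2146 range [0.5199 0.071  0.1047] [0.663  0.2269 0.2241]
lid centre [0.5911 0.1443 0.166 ] r 0.09531723707914352
top block top z 0.1156290069354069 1415 ((0.5162943601608276, -0.1731152981519699), (0.06992422789335251, 0.12919053435325623), 12.413994789123535)
handle n 147 zmax 0.20137680222843501 [0.1514 0.1942 0.1987]
top face 115 [ 0.5155 -0.1723  0.1949] ((0.5158911943435669, -0.17216330766677856), (0.02785630151629448, 0.019879398867487907), 32.16549301147461)
scene block top z 0.11597398578390772 891 ((0.5179986357688904, -0.17715054750442505), (0.07555902004241943, 0.13381566107273102), 10.934951782226562)
handle n 365 zmax 0.19905894595506501 [0.1431 0.1731 0.1964]
top face 113 [ 0.5215 -0.1787  0.1928] ((0.5172144770622253, -0.1770896315574646), (0.030643388628959656, 0.026729989796876907), 30.526100158691406)
```

```bash
cat >> h.py <<'E'
from scipy.spatial.transform import Rotation as Ro
np.set_printoptions(precision=4,suppress=True)
def rel(*ts):
    o=bot.get_obs();R=Ro.from_quat(np.roll(o["ee_rot"],-1))
    print("tcp",o["tool_pos"],"yawY",np.arctan2(*R.as_matrix()[[1,0],1]),"F",o["ft_force"],"t",o["clock"])
    for t in ts: print(t,"->",R.inv().apply(np.array(t)-o["tool_pos"]))
E
python3 - <<'E'
from h import *
c=np.load("pics/top0.npz");C=cloud(bot.camera_params("top"),c["d"]);P=C[300:430,0:130].reshape(-1,3);P=P[P[:,2]<.4];print("pot zmax",np.percentile(P[:,2],99.5))
d=np.array([np.cos(-.48),np.sin(-.48)]);v=np.array([.586,.151]);H=v+.0597*d;print("hinge",H,"vent",H-.092*d)
T=[]
for th in(.66,.5,.35,.2,.08,0):
    p=H+(-.152*np.cos(th)+.02*np.sin(th))*d;T.append([*np.round(p,4),round(.098+.152*np.sin(th)+.02*np.cos(th),4)])
rel((.3,.4,.33),[*T[0][:2],.27],*T)
E
```

```text
pot zmax 0.14990481129983016
hinge [0.639  0.1234] vent [0.5574 0.1659]
tcp [0.1687 0.6271 0.2136] yawY 1.307995516592154 F [-0.5202  0.4772  0.2173] t 0.1
(0.3, 0.4, 0.33) -> [-0.1858 -0.1854 -0.1161]
[np.float64(0.5433), np.float64(0.1732), 0.27] -> [-0.4797 -0.3411 -0.0559]
[np.float64(0.5433), np.float64(0.1732), np.float64(0.207)] -> [-0.4797 -0.341   0.0071]
[np.float64(0.5291), np.float64(0.1806), np.float64(0.1884)] -> [-0.464  -0.3375  0.0257]
[np.float64(0.5184), np.float64(0.1862), np.float64(0.1689)] -> [-0.4523 -0.3349  0.0452]
[np.float64(0.5103), np.float64(0.1904), np.float64(0.1478)] -> [-0.4433 -0.3329  0.0663]
[np.float64(0.506), np.float64(0.1927), np.float64(0.1301)] -> [-0.4386 -0.3317  0.084 ]
[np.float64(0.5041), np.float64(0.1936), np.float64(0.118)] -> [-0.4365 -0.3313  0.0961]
```

Request:
shift_gripper:
  ticks:
    - {"finger_gap": 0, "trans": [0, 0, -0.04]}
    - {"finger_gap": 0, "trans": [0, 0, -0.08]}
    - {"finger_gap": 0, "trans": [0, 0, -0.11]}

```text
clock: 0.35
tool_pos: [0.1689, 0.6276, 0.3266]
ee_rot: [0.0, 0.131, 0.991, 0.0]
ft_force: [0.6, 1.3, 0.8]
gripper_width: 0.0805
finger_force: 0.0
```

Request:
shift_gripper:
  ticks:
    - {"finger_gap": 0, "trans": [-0.12, -0.085, 0]}
    - {"finger_gap": 0, "trans": [-0.24, -0.17, 0]}
    - {"finger_gap": 0, "trans": [-0.36, -0.255, 0.02]}
    - {"finger_gap": 0, "trans": [-0.48, -0.341, 0.05]}
    - {"finger_gap": 0, "trans": [-0.48, -0.341, 0.05]}
    - {"finger_gap": 0, "trans": [-0.48, -0.341, 0.05]}
    - {"finger_gap": 0, "trans": [-0.48, -0.341, 0.05]}
    - {"finger_gap": 0, "trans": [-0.48, -0.341, 0.05]}
    - {"finger_gap": 0, "trans": [-0.48, -0.341, 0.05]}
    - {"finger_gap": 0, "trans": [-0.48, -0.341, 0.05]}
    - {"finger_gap": 0, "trans": [-0.48, -0.341, 0.05]}
    - {"finger_gap": 0, "trans": [-0.48, -0.341, 0.05]}
    - {"finger_gap": 0, "trans": [-0.48, -0.341, 0.05]}
    - {"finger_gap": 0, "trans": [-0.48, -0.341, 0.05]}
    - {"finger_gap": 0, "trans": [-0.48, -0.341, 0.05]}
    - {"finger_gap": 0, "trans": [-0.48, -0.341, 0.05]}
    - {"finger_gap": 0, "trans": [-0.48, -0.341, 0.05]}

```text
clock: 1.77
tool_pos: [0.5435, 0.1737, 0.2741]
ee_rot: [-0.001, 0.132, 0.991, 0.0]
ft_force: [0.5, 0.5, -0.6]
gripper_width: 0.0005
finger_force: 0.0
```

```bash
python3 - <<'E'
from h import *
rel([.5433,.1732,.207],[.5184,.1862,.1689],[.506,.1927,.13],[.504,.1936,.118])
p,d=bot.camera("scene");cv2.imwrite("pics/scene1.png",p[120:300,230:470,::-1].repeat(3,0).repeat(3,1))
E
```

```text
tcp [0.5435 0.1737 0.2741] yawY 1.3069827156412424 F [ 0.5051  0.4918 -0.6132] t 1.7667
[0.5433, 0.1732, 0.207] -> [-0.0001 -0.0005  0.0671]
[0.5184, 0.1862, 0.1689] -> [0.0273 0.0055 0.1052]
[0.506, 0.1927, 0.13] -> [0.0409 0.0086 0.1441]
[0.504, 0.1936, 0.118] -> [0.0431 0.0089 0.1561]
```

View pics/scene1.png

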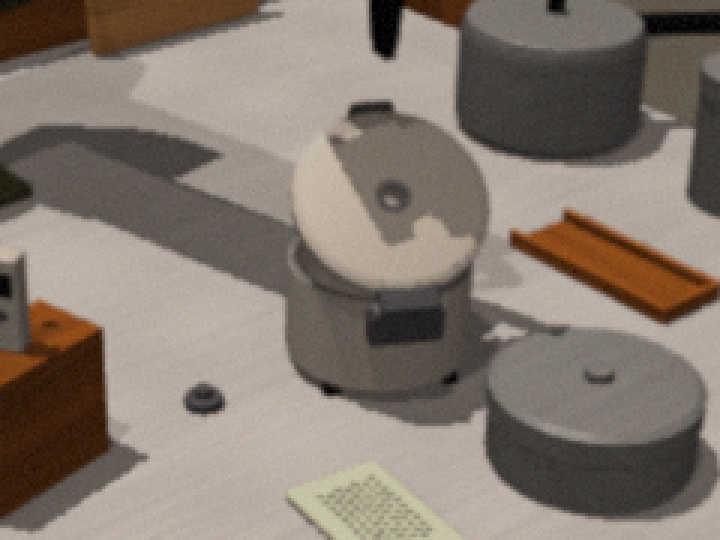

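The closed fingertips (385,55) are above the raised lid front tab (370,108). The hinge block is at (405,320). Pressing along the arc now.

Request:
shift_gripper:
  ticks:
    - {"finger_gap": 0, "trans": [0, 0, 0.03]}
    - {"finger_gap": 0, "trans": [0, 0, 0.055]}
    - {"finger_gap": 0, "trans": [0.003, 0.001, 0.07]}
    - {"finger_gap": 0, "trans": [0.012, 0.002, 0.083]}
    - {"finger_gap": 0, "trans": [0.02, 0.004, 0.095]}
    - {"finger_gap": 0, "trans": [0.027, 0.005, 0.105]}
    - {"finger_gap": 0, "trans": [0.031, 0.006, 0.115]}
    - {"finger_gap": 0, "trans": [0.035, 0.007, 0.125]}
    - {"finger_gap": 0, "trans": [0.038, 0.008, 0.135]}
    - {"finger_gap": 0, "trans": [0.041, 0.009, 0.142]}
    - {"finger_gap": 0, "trans": [0.042, 0.009, 0.146]}

```text
clock: 2.73
tool_pos: [0.5049, 0.1935, 0.1274]
ee_rot: [-0.001, 0.131, 0.991, -0.0]
ft_force: [-0.2, 0.6, 0.9]
gripper_width: 0.0003
finger_force: 0.3
```

Request:
shift_gripper:
  ticks:
    - {"finger_gap": 0, "trans": [0, 0, 0.002]}
    - {"finger_gap": 0, "trans": [0, 0, 0.004]}
    - {"finger_gap": 0, "trans": [0, 0, 0.006]}
    - {"finger_gap": 0, "trans": [0, 0, 0.006]}

```text
clock: 3.07
tool_pos: [0.5055, 0.1935, 0.1232]
ee_rot: [-0.0, 0.131, 0.991, 0.0]
ft_force: [-2.7, 0.5, 3.2]
gripper_width: 0.0004
finger_force: 1.5
```

Request:
shift_gripper:
  ticks:
    - {"finger_gap": 0, "trans": [0, 0, 0.003]}
    - {"finger_gap": 0, "trans": [0, 0, 0.006]}
    - {"finger_gap": 0, "trans": [0, 0, 0.008]}
    - {"finger_gap": 0, "trans": [0, 0, 0.008]}
    - {"finger_gap": 0, "trans": [0, 0, 0.008]}
    - {"finger_gap": 0, "trans": [0, 0, 0.008]}

```text
clock: 3.57
tool_pos: [0.5065, 0.1933, 0.1178]
ee_rot: [0.001, 0.131, 0.991, 0.0]
ft_force: [-8.0, -1.6, 16.4]
gripper_width: 0.0004
finger_force: 8.0
```

The fingertips are at z = 0.118 m with 16 N, so the lid should be shut. Next: lift, then look with the wrist camera.

Request:
shift_gripper:
  ticks:
    - {"finger_gap": 0, "trans": [0, 0, -0.02]}
    - {"finger_gap": 0, "trans": [0, 0, -0.06]}
    - {"finger_gap": 0.06, "trans": [-0.02, 0, -0.1]}
    - {"finger_gap": 0.06, "trans": [-0.04, 0, -0.14]}
    - {"finger_gap": 0.06, "trans": [-0.06, 0.0, -0.18]}
    - {"finger_gap": 0.06, "trans": [-0.06, 0.0, -0.19]}
    - {"finger_gap": 0.06, "trans": [-0.06, 0.0, -0.19]}
    - {"finger_gap": 0.06, "trans": [-0.06, 0.0, -0.19]}
    - {"finger_gap": 0.06, "trans": [-0.06, 0.0, -0.19]}

```text
clock: 4.32
tool_pos: [0.5628, 0.1774, 0.3024]
ee_rot: [-0.001, 0.131, 0.991, -0.001]
ft_force: [0.1, 0.4, -0.9]
gripper_width: 0.0416
finger_force: 0.0
```

```bash
python3 - <<'E'
from h import *
rel([.5574,.166,.118])
c=bot.camera_params("wrist");p,d=bot.camera("wrist");print(c)
np.savez("pics/w1.npz",p=p,d=d,E=c["extrinsics"]);cv2.imwrite("pics/w1.png",p[...,::-1])
s,ds=bot.camera("scene");np.savez("pics/s2.npz",p=s,d=ds)
C=cloud(c,d).reshape(-1,3);m=(np.hypot(*(C[:,:2]-[.557,.166]).T)<.1)&(C[:,2]>.09)&(C[:,2]<.16);N,q,b=fitplane(C[m]);print("lid",N,q,b.sum(),"tilt",np.arccos(N[2]))
E
```

```text
tcp [0.5628 0.1774 0.3024] yawY 1.3078600447630528 F [ 0.1007  0.4243 -0.8745] t 4.3167
[0.5574, 0.166, 0.118] -> [ 0.0018 -0.0122  0.1844]
{'fovy': 69.68200565682939, 'cx': 318.59692139648206, 'cy': 239.0690401925434, 'D': array([-0.0251,  0.    ,  0.    ,  0.    ,  0.    ]), 'extrinsics': array([[ 0.2601,  0.9313,  0.2551,  0.4887],
       [ 0.9656, -0.2505, -0.0701,  0.1971],
       [-0.0014,  0.2646, -0.9644,  0.4714],
       [ 0.    ,  0.    ,  0.    ,  1.    ]])}
lid [-0.0046  0.0004  1.    ] [0.5521 0.1662 0.1166] 16722 tilt 0.004658688086105652
```

View pics/w1.png

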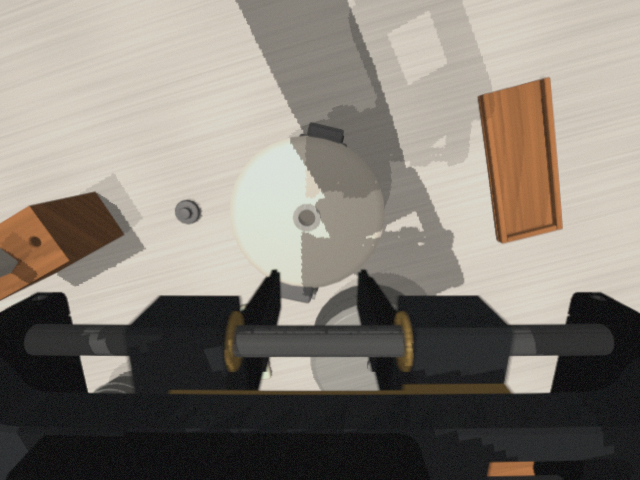

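The lid is flat (tilt 0.005 rad, z = 0.117 m), with the vent at (307,218). The block is at the left edge, its near outer bore at (35,241).

```bash
cat >> h.py <<'E'
def blob(p,u,v,r,thr=None):
    "centroid of the darker-than-surround blob (filled outline) nearest (u,v)"
    g=cv2.medianBlur(cv2.cvtColor(p,cv2.COLOR_RGB2GRAY),3)[v-r:v+r,u-r:u+r]
    g=cv2.resize(g,None,fx=4,fy=4,interpolation=cv2.INTER_CUBIC)
    t,m=cv2.threshold(g,thr or 0,255,cv2.THRESH_BINARY_INV+(0 if thr else cv2.THRESH_OTSU))
    out=[]
    for c in cv2.findContours(m,cv2.RETR_EXTERNAL,cv2.CHAIN_APPROX_NONE)[0]:
        if len(c)<12: continue
        (x,y),(a,b),_=cv2.fitEllipse(c);out.append((np.hypot(x-4*r,y-4*r),[x/4+u-r-.375,y/4+v-r-.375],(a/4,b/4)))
    return t,sorted(out,key=lambda e:e[0])[:2]
E
python3 - <<'E'
from h import *
f=np.load("pics/w1.npz");c=bot.camera_params("wrist");c["extrinsics"]=f["E"]
s=np.load("pics/s2.npz");cs=bot.camera_params("scene")
for th in(None,130,110): print("w",blob(f["p"],307,218,16,th))
o=cs["extrinsics"];f0=240/np.tan(np.radians(cs["fovy"]/2));
P=np.array([[.5574,.166,.118]]);R=o[:3,:3];uv=cv2.projectPoints(P,cv2.Rodrigues(R.T)[0],-R.T@o[:3,3],np.array([[f0,0,cs["cx"]],[0,f0,cs["cy"]],[0,0,1]]),cs["D"])[0].ravel();print("scene uv pred",uv)
for th in(None,):print("s",blob(s["p"],int(uv[0]),int(uv[1]),12,th))
print(onz(c,[307,218],.118))
u,v=map(int,uv)
cv2.imwrite("pics/crop2.png",np.hstack([cv2.resize(f["p"][188:248,277:337],(400,400),interpolation=0),cv2.resize(s["p"][v-25:v+25,u-25:u+25],(400,400),interpolation=0)])[...,::-1])
E
```

```text
w (161.0, [(np.float64(1.4500486560089259), [306.2744607925415, 217.53260231018066], (17.476238250732422, 17.765474319458008)), (np.float64(61.247701899716255), [319.33886337280273, 209.09196186065674], (7.527653694152832, 20.39476203918457))])
w (130.0, [(np.float64(1.6691877562312494), [306.2078809738159, 217.6371841430664], (15.492624282836914, 16.064321517944336)), (np.float64(52.30273648898792), [317.57037925720215, 210.47152614593506], (1.7781473398208618, 3.758573532104492))])
w (110.0, [(np.float64(21.687486093637492), [302.57444858551025, 221.2291259765625], (4.256354808807373, 11.576164245605469))])
scene uv pred [356.6617 198.1482]
s (135.0, [(np.float64(19.764507083085203), [358.7061233520508, 193.76217555999756], (17.48894500732422, 29.520092010498047))])
[[0.557  0.1656 0.118 ]]
```

View pics/crop2.png

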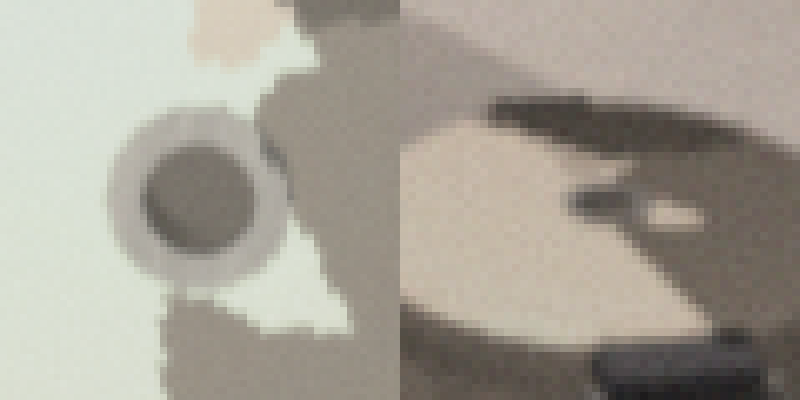

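```bash
python3 - <<'E'
from h import *
f=np.load("pics/w1.npz");c=bot.camera_params("wrist");c["extrinsics"]=f["E"]
print("vent w",onz(c,[306.35,217.3],.118),"tri",tri(c,[306.35,217.3],bot.camera_params("scene"),[356.3,197.9]))
rel([.516,-.172,.32]);print(bot.get_obs()["joint_pos"])
E
```

```text
vent w [[0.5561 0.1651 0.118 ]] tri (array([0.5562, 0.1654, 0.1184]), np.float64(0.0006239599677195603))
tcp [0.5623 0.1775 0.3017] yawY 1.3081998282352805 F [-0.623   0.0807 -0.3693] t 4.4167
[0.516, -0.172, 0.32] -> [-0.0459 -0.3496 -0.0178]
[ 0.2149 -0.0457  1.68   -0.0001  1.5115 -1.0933]
```

Request:
shift_gripper:
  ticks:
    - {"finger_gap": 0.06, "trans": [-0.01, -0.04, -0.018], "rot": [0, 0, 0.12]}
    - {"finger_gap": 0.06, "trans": [-0.01, -0.08, -0.018], "rot": [0, 0, 0.24]}
    - {"finger_gap": 0.06, "trans": [-0.02, -0.12, -0.018], "rot": [0, 0, 0.36]}
    - {"finger_gap": 0.06, "trans": [-0.02, -0.16, -0.018], "rot": [0, 0, 0.48]}
    - {"finger_gap": 0.06, "trans": [-0.03, -0.2, -0.018], "rot": [0, 0, 0.6]}
    - {"finger_gap": 0.06, "trans": [-0.03, -0.24, -0.018], "rot": [0, 0, 0.72]}
    - {"finger_gap": 0.06, "trans": [-0.04, -0.28, -0.018], "rot": [0, 0, 0.84]}
    - {"finger_gap": 0.06, "trans": [-0.04, -0.31, -0.018], "rot": [0, 0, 0.96]}
    - {"finger_gap": 0.06, "trans": [-0.046, -0.33, -0.018], "rot": [0, 0, 1.08]}
    - {"finger_gap": 0.06, "trans": [-0.046, -0.35, -0.018], "rot": [0, 0, 1.2]}
    - {"finger_gap": 0.06, "trans": [-0.046, -0.35, -0.018], "rot": [0, 0, 1.32]}
    - {"finger_gap": 0.06, "trans": [-0.046, -0.35, -0.018], "rot": [0, 0, 1.44]}
    - {"finger_gap": 0.06, "trans": [-0.046, -0.35, -0.018], "rot": [0, 0, 1.56]}
    - {"finger_gap": 0.06, "trans": [-0.046, -0.35, -0.018], "rot": [0, 0, 1.68]}
    - {"finger_gap": 0.06, "trans": [-0.046, -0.35, -0.018], "rot": [0, 0, 1.8]}
    - {"finger_gap": 0.06, "trans": [-0.046, -0.35, -0.018], "rot": [0, 0, 1.92]}
    - {"finger_gap": 0.06, "trans": [-0.046, -0.35, -0.018], "rot": [0, 0, 2.04]}
    - {"finger_gap": 0.06, "trans": [-0.046, -0.35, -0.018], "rot": [0, 0, 2.16]}
    - {"finger_gap": 0.06, "trans": [-0.046, -0.35, -0.018], "rot": [0, 0, 2.28]}
    - {"finger_gap": 0.06, "trans": [-0.046, -0.35, -0.018], "rot": [0, 0, 2.32]}

```text
clock: 6.08
tool_pos: [0.5163, -0.1717, 0.3205]
ee_rot: [-0.001, 0.962, 0.274, -0.001]
ft_force: [0.0, -0.1, -0.3]
gripper_width: 0.0598
finger_force: 0.0
```

```bash
python3 - <<'E'
from h import *
rel([.516,-.172,.137])
c=bot.camera_params("wrist");p,d=bot.camera("wrist")
np.savez("pics/w2.npz",p=p,d=d,E=c["extrinsics"])
C=cloud(c,d).reshape(-1,3);g=p.reshape(-1,3)
m=(abs(C[:,0]-.516)<.04)&(abs(C[:,1]+.172)<.04)&(C[:,2]>.185)&(C[:,2]<.21)
T=C[m];print(len(T),T.mean(0),np.median(T[:,2]),cv2.minAreaRect(T[:,:2].astype(np.float32)))
im=p.copy();vs,us=np.nonzero(m.reshape(480,640));print("px",us.min(),us.max(),vs.min(),vs.max())
cv2.imwrite("pics/w2.png",im[...,::-1])
E
```

```text
tcp [ 0.5163 -0.1717  0.3205] yawY -1.016240780756031 F [ 0.0114 -0.0953 -0.3136] t 6.0833
[0.516, -0.172, 0.137] -> [-0.0001  0.0006  0.1835]
708 [ 0.5155 -0.174   0.1933] 0.19355640971318439 ((0.514685869216919, -0.17462971806526184), (0.02829095907509327, 0.01982669159770012), 31.655431747436523)
px 311 333 216 247
```

View pics/w2.png

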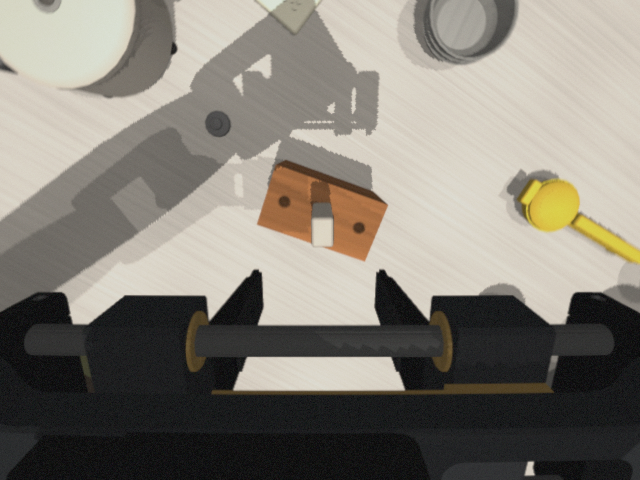

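The handle's top (322,232) sits aligned between the open fingers, its 28 mm side along the image vertical. The block's outer bores are at (284,201) and (359,228).

Request:
shift_gripper:
  ticks:
    - {"finger_gap": 0.06, "trans": [-0.0016, 0.0011, 0.04]}
    - {"finger_gap": 0.06, "trans": [-0.0016, 0.0011, 0.08]}
    - {"finger_gap": 0.06, "trans": [-0.0016, 0.0011, 0.11]}
    - {"finger_gap": 0.06, "trans": [-0.0016, 0.0011, 0.14]}
    - {"finger_gap": 0.06, "trans": [-0.0016, 0.0011, 0.165]}
    - {"finger_gap": 0.06, "trans": [-0.0016, 0.0011, 0.18]}
    - {"finger_gap": 0.06, "trans": [-0.0016, 0.0011, 0.184]}
    - {"finger_gap": 0.06, "trans": [-0.0016, 0.0011, 0.184]}
    - {"finger_gap": 0.06, "trans": [-0.0016, 0.0011, 0.184]}

```text
clock: 6.88
tool_pos: [0.5164, -0.174, 0.139]
ee_rot: [0.0, 0.961, 0.276, 0.0]
ft_force: [-0.7, -0.3, 0.5]
gripper_width: 0.0599
finger_force: 0.0
```

Request:
shift_gripper:
  ticks:
    - {"finger_gap": 0.03}
    - {"finger_gap": 0.03}
    - {"finger_gap": 0.03}
    - {"finger_gap": 0.03}
    - {"finger_gap": 0.03}

```text
clock: 7.3
tool_pos: [0.5166, -0.1742, 0.1393]
ee_rot: [0.0, 0.961, 0.276, 0.0]
ft_force: [0.1, -0.2, 0.5]
gripper_width: 0.0328
finger_force: 0.0
```

Request:
shift_gripper:
  ticks:
    - {"finger_gap": 0.03, "trans": [0, 0, 0.003]}
    - {"finger_gap": 0.0, "trans": [0, 0, 0.003]}
    - {"finger_gap": 0.0, "trans": [0, 0, 0.003]}
    - {"finger_gap": 0.0, "trans": [0, 0, 0.003]}
    - {"finger_gap": 0, "trans": [0, 0, 0.003]}
    - {"finger_gap": 0, "trans": [0, 0, 0.003]}
    - {"finger_gap": 0, "trans": [0, 0, 0.003]}
    - {"finger_gap": 0, "trans": [0, 0, 0.003]}

```text
clock: 7.97
tool_pos: [0.5162, -0.174, 0.1356]
ee_rot: [-0.0, 0.961, 0.276, -0.0]
ft_force: [0.1, 0.1, -0.6]
gripper_width: 0.0201
finger_force: 30.0
```

Request:
shift_gripper:
  ticks:
    - {"finger_gap": 0, "trans": [0, 0, -0.008]}
    - {"finger_gap": 0, "trans": [0, 0, -0.02]}
    - {"finger_gap": 0, "trans": [0, 0, -0.035]}
    - {"finger_gap": 0, "trans": [0, 0, -0.05]}
    - {"finger_gap": 0, "trans": [0, 0, -0.065]}
    - {"finger_gap": 0, "trans": [0, 0, -0.08]}
    - {"finger_gap": 0, "trans": [0, 0, -0.095]}
    - {"finger_gap": 0, "trans": [0, 0, -0.11]}
    - {"finger_gap": 0, "trans": [0, 0, -0.125]}
    - {"finger_gap": 0, "trans": [0, 0, -0.14]}
    - {"finger_gap": 0, "trans": [0, 0, -0.16]}
    - {"finger_gap": 0, "trans": [0, 0, -0.18]}
    - {"finger_gap": 0, "trans": [0, 0, -0.19]}
    - {"finger_gap": 0, "trans": [0, 0, -0.2]}
    - {"finger_gap": 0, "trans": [0, 0, -0.2]}
    - {"finger_gap": 0, "trans": [0, 0, -0.2]}
    - {"finger_gap": 0, "trans": [0, 0, -0.2]}

```text
clock: 9.38
tool_pos: [0.5158, -0.1738, 0.3344]
ee_rot: [-0.001, 0.961, 0.276, -0.001]
ft_force: [0.6, 0.4, -0.9]
gripper_width: 0.0198
finger_force: 30.0
```

```bash
python3 - <<'E'
from h import *
rel([.5562,.1653,.336]);print(bot.get_obs()["gripper_width"],bot.get_obs()["finger_force"])
p,d=bot.camera("scene");np.savez("pics/s3.npz",p=p,d=d)
cv2.imwrite("pics/s3.png",cv2.resize(p[120:300,160:400],None,fx=3,fy=3,interpolation=0)[...,::-1])
E
```

```text
tcp [ 0.5158 -0.1738  0.3344] yawY -1.0120590601012007 F [ 0.5961  0.3701 -0.9022] t 9.3833
[0.5562, 0.1653, 0.336] -> [ 0.214  -0.2662 -0.0014]
0.019802185279946406 30.000061690807343
```

View pics/s3.png

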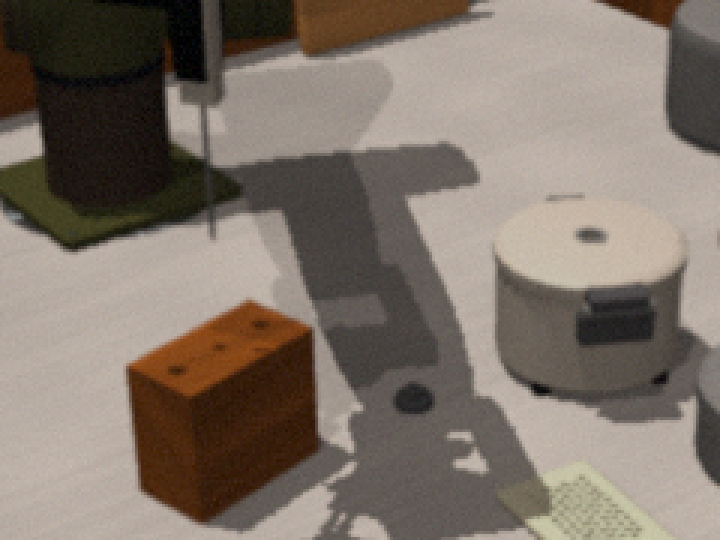

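The thermometer hangs in the gripper; its tip is at (213,238), clear of the block. The shut lid's vent is at (590,236), which matches the measured position.

Request:
shift_gripper:
  ticks:
    - {"finger_gap": 0, "trans": [0.01, -0.013, 0]}
    - {"finger_gap": 0, "trans": [0.028, -0.035, 0]}
    - {"finger_gap": 0, "trans": [0.045, -0.056, 0]}
    - {"finger_gap": 0, "trans": [0.062, -0.077, 0]}
    - {"finger_gap": 0, "trans": [0.08, -0.1, 0]}
    - {"finger_gap": 0, "trans": [0.097, -0.121, 0]}
    - {"finger_gap": 0, "trans": [0.115, -0.143, 0]}
    - {"finger_gap": 0, "trans": [0.132, -0.164, 0]}
    - {"finger_gap": 0, "trans": [0.15, -0.187, 0]}
    - {"finger_gap": 0, "trans": [0.168, -0.209, 0]}
    - {"finger_gap": 0, "trans": [0.185, -0.23, 0]}
    - {"finger_gap": 0, "trans": [0.2, -0.249, 0]}
    - {"finger_gap": 0, "trans": [0.21, -0.261, 0]}
    - {"finger_gap": 0, "trans": [0.214, -0.266, 0]}
    - {"finger_gap": 0, "trans": [0.214, -0.266, 0]}
    - {"finger_gap": 0, "trans": [0.214, -0.266, 0]}
    - {"finger_gap": 0, "trans": [0.214, -0.266, 0]}

```text
clock: 10.85
tool_pos: [0.5566, 0.164, 0.3352]
ee_rot: [0.0, 0.961, 0.275, -0.0]
ft_force: [-0.1, -0.4, -1.3]
gripper_width: 0.0194
finger_force: 30.0
```

```bash
python3 - <<'E'
from h import *
rel([.5562,.1653,.217])
c=bot.camera_params("wrist");p,d=bot.camera("wrist");np.savez("pics/w4.npz",p=p,d=d,E=c["extrinsics"])
s,ds=bot.camera("scene");np.savez("pics/s4.npz",p=s,d=ds)
def proj(c,P):
    f=240/np.tan(np.radians(c["fovy"]/2));R=c["extrinsics"][:3,:3]
    return cv2.projectPoints(np.array(P,float),cv2.Rodrigues(R.T)[0],-R.T@c["extrinsics"][:3,3],np.array([[f,0,c["cx"]],[0,f,c["cy"]],[0,0,1]]),c["D"])[0].reshape(-1,2)
cs=bot.camera_params("scene");P=[[.5562,.1653,z] for z in(.31,.205,.118)]
print("wrist",proj(c,P),"scene",proj(cs,P))
a,b=proj(cs,P)[1].astype(int)
cv2.imwrite("pics/w4.png",np.hstack([cv2.resize(p[170:320,250:390],(560,600),interpolation=0),cv2.resize(s[b-70:b+80,a-28:a+32],(240,600),interpolation=0)])[...,::-1]);print(a-28,b-70)
E
```

```text
tcp [0.5566 0.164  0.3352] yawY -1.0129636960929245 F [-0.0543 -0.382  -1.3124] t 10.85
[0.5562, 0.1653, 0.217] -> [ 0.0005 -0.0013  0.1182]
wrist [[318.2464 270.0041]
 [318.3502 228.3388]
 [318.3956 210.1297]] scene [[359.3187 126.3718]
 [357.5511 166.6744]
 [356.1406 198.0549]]
329 96
```

View pics/w4.png

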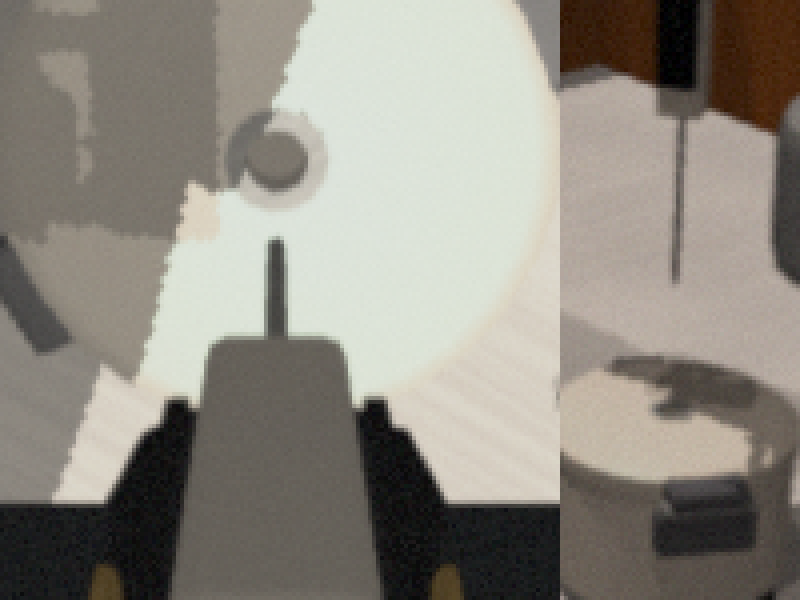

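The wrist crop shows the vent at (276,159) and the stem tip at (276,238), in line. The scene crop shows the tip at (676,283), the handle's foot at (680,116) and the vent at about (675,407).

```bash
python3 - <<'E'
from h import *
f=np.load("pics/w4.npz");c=bot.camera_params("wrist");c["extrinsics"]=f["E"];cs=bot.camera_params("scene")
print("tip",tri(c,[318.5,229],cs,[357.4,166.4]))
print("foot",tri(c,[318.6,254],cs,[358.7,124.5]))
print("vent",onz(c,[318.5,209.3],.118),tri(c,[318.5,209.3],cs,[356.2,198]))
rel()
E
```

```text
tip (array([0.5559, 0.165 , 0.2057]), np.float64(4.36201388409096e-05))
foot (array([0.5607, 0.1669, 0.3133]), np.float64(0.012458729658388108))
vent [[0.5571 0.1657 0.118 ]] (array([0.5568, 0.1655, 0.1182]), np.float64(0.0007967842719847603))
tcp [0.5567 0.164  0.3356] yawY -1.013392565237058 F [-0.3371 -0.2258 -0.9268] t 10.95
```

Request:
shift_gripper:
  ticks:
    - {"finger_gap": 0, "trans": [0.001, 0, 0.005]}
    - {"finger_gap": 0, "trans": [0.001, 0, 0.015]}
    - {"finger_gap": 0, "trans": [0.001, 0, 0.025]}
    - {"finger_gap": 0, "trans": [0.001, 0, 0.035]}
    - {"finger_gap": 0, "trans": [0.001, 0, 0.045]}
    - {"finger_gap": 0, "trans": [0.001, 0, 0.055]}
    - {"finger_gap": 0, "trans": [0.001, 0, 0.063]}
    - {"finger_gap": 0, "trans": [0.001, 0, 0.07]}
    - {"finger_gap": 0, "trans": [0.001, 0, 0.072]}
    - {"finger_gap": 0, "trans": [0.001, 0, 0.072]}
    - {"finger_gap": 0, "trans": [0.001, 0, 0.072]}
    - {"finger_gap": 0, "trans": [0.001, 0, 0.072]}

```text
clock: 11.95
tool_pos: [0.5579, 0.1656, 0.2645]
ee_rot: [0.0, 0.961, 0.276, 0.001]
ft_force: [0.2, 0.3, -1.4]
gripper_width: 0.0197
finger_force: 30.0
```

```bash
python3 - <<'E'
from h import *
rel()
c=bot.camera_params("wrist");p,d=bot.camera("wrist");np.savez("pics/w5.npz",p=p,d=d,E=c["extrinsics"])
s,ds=bot.camera("scene")
cv2.imwrite("pics/w5.png",np.hstack([cv2.resize(p[180:300,270:370],(500,600),interpolation=0),cv2.resize(s[140:240,329:379],(300,600),interpolation=0)])[...,::-1])
E
```

```text
tcp [0.5579 0.1656 0.2645] yawY -1.0120185605965728 F [ 0.1705  0.3321 -1.3616] t 11.95
```

View pics/w5.png

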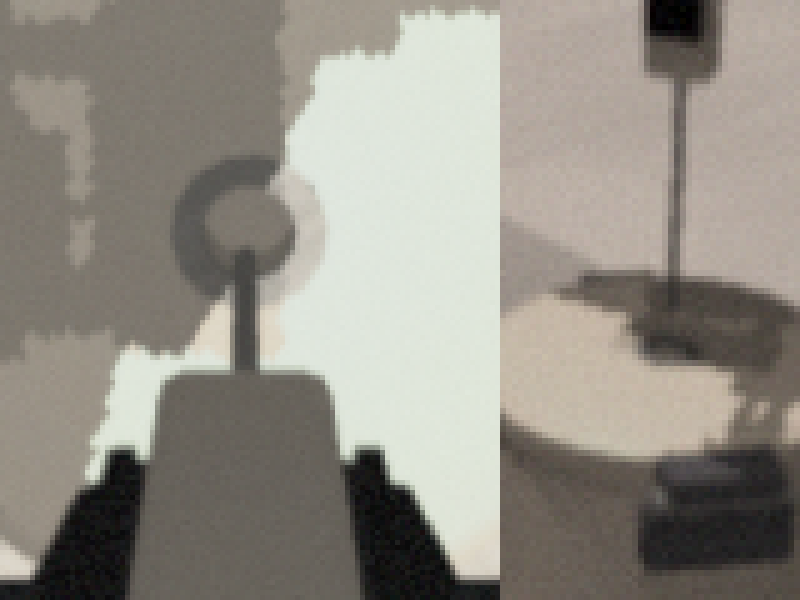

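The wrist crop shows the collar centred at (249,231) and the tip at (245,250). The scene crop shows the tip at (673,308) above the vent at about (672,345).

```bash
python3 - <<'E'
from h import *
f=np.load("pics/w5.npz");c=bot.camera_params("wrist");c["extrinsics"]=f["E"];cs=bot.camera_params("scene")
t,e=tri(c,[318.5,229.5],cs,[357.3,190.8]);print("tip",t,e,onz(c,[318.5,229.5],.1345))
v=onz(c,[319.3,225.7],.118)[0];print("vent",v)
rel(); R=Ro.from_quat(np.roll(bot.get_obs()["ee_rot"],-1));print(R.inv().apply(v-t))
E
```

```text
tip [0.5578 0.1668 0.1387] 0.0002329875172566003 [[0.557  0.1663 0.1345]]
vent [0.5571 0.1655 0.118 ]
tcp [0.5579 0.1656 0.2645] yawY -1.0119371323269106 F [-0.304  -0.4109 -0.4679] t 12.05
[-0.0013  0.0007  0.0207]
```

Request:
shift_gripper:
  ticks:
    - {"finger_gap": 0, "trans": [-0.0007, 0.0005, 0.003]}
    - {"finger_gap": 0, "trans": [-0.0007, 0.0005, 0.008]}
    - {"finger_gap": 0, "trans": [-0.0007, 0.0005, 0.014]}
    - {"finger_gap": 0, "trans": [-0.0007, 0.0005, 0.02]}
    - {"finger_gap": 0, "trans": [-0.0007, 0.0005, 0.026]}
    - {"finger_gap": 0, "trans": [-0.0007, 0.0005, 0.032]}
    - {"finger_gap": 0, "trans": [-0.0007, 0.0005, 0.038]}
    - {"finger_gap": 0, "trans": [-0.0007, 0.0005, 0.044]}
    - {"finger_gap": 0, "trans": [-0.0007, 0.0005, 0.05]}
    - {"finger_gap": 0, "trans": [-0.0007, 0.0005, 0.056]}
    - {"finger_gap": 0, "trans": [-0.0007, 0.0005, 0.062]}
    - {"finger_gap": 0, "trans": [-0.0007, 0.0005, 0.066]}
    - {"finger_gap": 0, "trans": [-0.0007, 0.0005, 0.068]}
    - {"finger_gap": 0, "trans": [-0.0007, 0.0005, 0.068]}
    - {"finger_gap": 0, "trans": [-0.0007, 0.0005, 0.068]}
    - {"finger_gap": 0, "trans": [-0.0007, 0.0005, 0.068]}
    - {"finger_gap": 0, "trans": [-0.0007, 0.0005, 0.068]}

```text
clock: 13.47
tool_pos: [0.5575, 0.1648, 0.1962]
ee_rot: [0.0, 0.961, 0.276, 0.0]
ft_force: [0.1, -0.2, -0.0]
gripper_width: 0.0199
finger_force: 30.0
```

```bash
python3 - <<'E'
from h import *
rel()
c=bot.camera_params("wrist");p,d=bot.camera("wrist");np.savez("pics/w6.npz",p=p,d=d,E=c["extrinsics"])
s,ds=bot.camera("scene");np.savez("pics/s6.npz",p=s)
cv2.imwrite("pics/w6.png",np.hstack([cv2.resize(p[190:310,270:370],(500,600),interpolation=0),cv2.resize(s[140:240,329:379],(300,600),interpolation=0)])[...,::-1])
E
```

```text
tcp [0.5575 0.1648 0.1962] yawY -1.0120263167964212 F [ 0.0717 -0.1771 -0.0473] t 13.4667
```

View pics/w6.png

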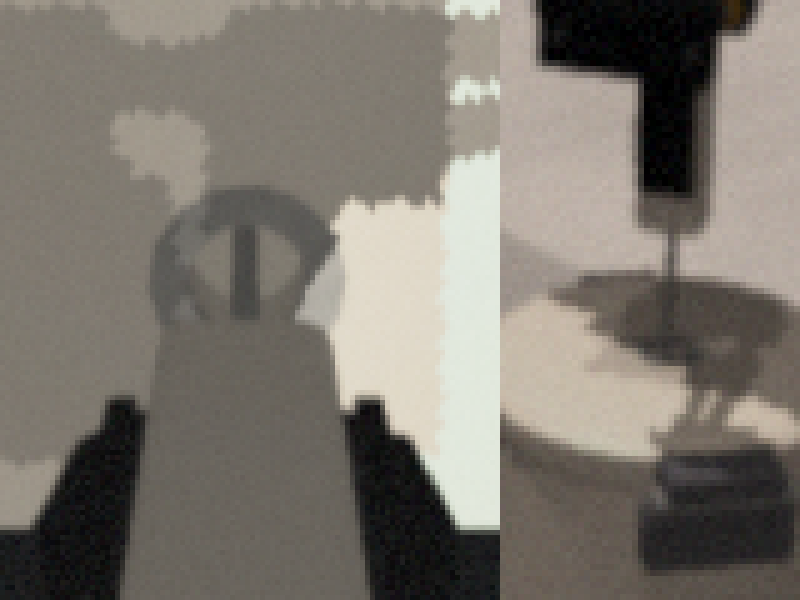

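The stem is inside the vent, laterally centred in the wrist crop (245 against 247 for the collar). In the scene crop it enters the vent's middle near (672,350). The tip is about 52 mm below the lid top and the measured force is near zero, so I'm handing in.

```bash
python3 - <<'E'
from h import *
f=np.load("pics/w6.npz");c=bot.camera_params("wrist");c["extrinsics"]=f["E"]
t=onz(c,[318.5,234.7],.066)[0];print("tip",t);ok=np.hypot(*(t[:2]-[.5568,.1655]))<.003;print(ok)
if ok: print(bot.job_done())
E
```

```text
tip [0.5524 0.1629 0.066 ]
False
```

The visible lower end of the stem is cut off by the vent's near rim, so that tip ray is not valid. I'll check with the scene camera instead, using stem against vent columns at sub-pixel level.

```bash
python3 - <<'E'
from h import *
g=cv2.cvtColor(np.load("pics/s6.npz")["p"],cv2.COLOR_RGB2GRAY).astype(float)
R=[]
for v in range(180,192):
    r=g[v,352:363];w=np.clip(np.median(r)-r-8,0,None);R.append((v,(w*np.arange(352,363)).sum()/max(w.sum(),1e-6),w.sum()))
print(np.array(R))
s=np.load("pics/s3.npz")["p"];print(g.shape,blob(s,356,198,8))
gv=cv2.cvtColor(s,cv2.COLOR_RGB2GRAY)[195:202,348:366];print(gv)
E
```

```text
[[180.     357.2941 119.    ]
 [181.     357.1951 123.    ]
 [182.     357.0992 131.    ]
 [183.     357.     150.    ]
 [184.     356.8596 114.    ]
 [185.     355.4082  49.    ]
 [186.     357.       9.    ]
 [187.     357.2727  11.    ]
 [188.     357.       1.    ]
 [189.     357.2857  14.    ]
 [190.     357.       5.    ]
 [191.     356.5455  11.    ]]
(480, 640) (148.0, [(np.float64(4.1416757013306675), [356.56890773773193, 198.05059432983398], (4.996535301208496, 10.138482093811035))])
[[185 187 186 183 183 178 171 163 158 165 170 178 178 185 187 185 187 185]
 [189 188 185 181 163 144 133 119 122 122 134 145 156 173 183 185 189 187]
 [184 186 184 163 138 108  87  77  82  82  89 103 123 146 169 182 186 184]
 [189 187 182 162 125  96  81  77  82  84  83  86 107 129 154 180 187 186]
 [185 188 185 170 148 123 101  93 101  95 101 103 114 128 159 184 185 184]
 [190 189 188 185 175 156 132 122 118 121 121 124 130 142 172 188 188 186]
 [187 189 191 190 186 180 173 171 168 171 170 167 169 173 183 189 188 184]]
```

The stem extrapolates to column 356.4 at the lid, against 356.6 for the vent: about 0.5 mm apart, and about 0.4 mm across in the wrist view. It is centred.

```bash
python3 -c "
from workcell import bot
print(bot.job_done())"
```

```text
the job is handed in; nothing more can be done
None
```

I pressed the lid shut, drew the thermometer from the block and lowered it into the vent, then handed the job in while still gripping it. By my measurements the tip is about 52 mm below the lid top and within about 1 mm of the vent's centre; no verdict was shown.

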